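# Shim the rocking dial gauge

## Robot

A 6-joint arm with a two-finger parallel gripper is mounted at the origin on the work surface. World frame = base frame: x ahead of the robot, y to its left, z up, the work surface at z = 0. Lengths are in mm, angles in rad, forces in N, time in s.
With the tool pointing down it reaches from about 275 to 750 mm from the base axis. Payload 10.2 kg.
Tool frame: the origin (TCP) lies midway between the tips of the shut fingers; the grasp point (between the pads) lies 19 mm behind it; z points along the fingers, y is the direction in which the jaws open and shut (so a half turn about z gives the same grasp; the last joint's range is limited). The gripper opens to 85 mm and grips with 20 to 120 N. Pads are 22 mm wide; open, the fingers measure 114 mm over their backs; the gripper's body (76 mm by 85 mm) begins 54 mm behind the grasp point. The pads swing forward as they close: fully open they stand 13 mm farther back than shut.
Start: joints at [0.997, 0.313, 1.498, -0, 1.331, -0.223], TCP at [180.429, 493.028, 231.294] pointing down, gripper open.
Joint ranges: [-2.94, 2.94], [-0.97, 2.17], [0.19, 2.56], [-1.23, 4.37], [0.02, 3.11], [-2.88, 2.88]. Speed limits (rad/s): [2.39, 2.39, 3.01, 3.14, 3.14, 3.14].

## Interface

Orientations are given as a unit quaternion [w, x, y, z].
In Python, from rig import sense, optics, ctrl gives the robot as it stands.
- The arm moves only by the tool play_rows, never from a script. Its argument "plan" is a list of rows, each a list of 7 numbers: the shift along the world's x, y, z in mm, then the turn, a rotation vector about the world's x, y, z in rad, then the opening, from -1 (shut) to 1 (fully open), so that 0 is half open. A call has 1 to 5 rows; each row shifts and turns the pose as measured when the row begins; what a row does not reach is not made up. A row lasts 1/12 s, in which the tool goes at most 41.7 mm and 7.16 degrees, less where a joint would pass 70% of its speed; a pose out of reach is approached as far as the arm can. A call is refused whole if a number of a shift passes 41.7 or a number of a turn 0.125, either way. A call with a gripper value outside its range is refused whole. The fingers move at their own pace and stop on an object; "grip_force" is the grip in N (left out, the last holds). Time passes only in rows, so rows that do not move let the fingers close. It gives the time, the measured TCP pose, the force and the opening at its end, in the units of the state.
- sense(): the state, without advancing time (a new reading comes with each control period).
- optics.capture(name): name is "scene" or "top" or "wrist"; returns a dict with "img" (420x560x3 uint8, blue, green, red), "fx", "fy", "cx", "cy" (pixels), "world_to_cam" (4x4, takes a point from world to camera coordinates). Camera axes: x right, y up, looking along -z (the intrinsics and any distortion apply to the point x, -y, -z); pixel columns grow to the right and rows downward; lengths in mm; the calibration is good to about 2 mm. A picture is of the moment at which its call begins. There is no depth.
- ctrl.finish_job(): hands the job in, once; it reports no verdict.
The state is a dict: "time_s": time; "joints": joint angles; "dq": joint speeds; "tau": joint torques, N m; "eef_pos": TCP position; "ee_rot": TCP orientation; "force": force on the tool from outside, world axes, zero at the start; "wrist_torque": the same for the moment, N m; "grip_width": opening from 0.0 (shut) to 1.0 (fully open).
Only numpy, scipy, OpenCV 4.12 (cv2) and the standard library are available. Lean on these libraries where they do the work, as an engineer would, in place of code of your own. Each camera call takes 0.05 s, during which the arm holds its last target. There are 200 camera calls.

## Task

The blue dial gauge stand rocks on its pivot bar and leans forward because its front foot is too short. With the fingertips, push the brass wedge along the plate, thin end first, under that front foot until the stand sits level and no longer rocks; then press down on the brass pad above the foot to prove it stays put, and leave with the shim in place. Only push: do not lift the wedge, and leave the latch fork, striker bolt, knob and mallet head where they are.

Things in the scene. Friction and masses are not known exactly. Their poses are not given: they have to be found in the camera images.
- pivot_bar: Fixed steel bar, 16 x 110 x 17 mm, bolted to the plate under the middle of the gauge stand. Origin: centre of its underside, on the plate (z = 0). x runs from the stand's front (short foot) to its rear, y along the bar, z up. The stand above is a blue slab 150 (x) x 130 (y) x 14 mm, centred here, underside 26 mm above the plate when level.
- rock (a joint): Rocking angle of the stand about the bar's y axis, 18 mm up. 0 = level: the rear foot bar meets the plate, a hard stop. -0.075 rad = leaning forward on two 14 mm rubber bumpers (x = -66, y = +-55 mm from the bar), where it falls by its own weight. Free between; the front foot carries about 2 to 5 N.
- short_foot (a point): Lowest point of the short front foot, an 18 mm steel pin with a ball end, at x = -60 mm, y = 0 of the pivot bar: about 4.5 mm above the plate when leaning, 9 mm when level.
- press_pad (a point): Centre of the top of the round brass pad (28 mm across) on the stand's top right above the short foot, 43 mm above the plate when level. Press here straight down.
- wedge: Loose brass wedge, 90 mm long (x), 40 wide (y), about 160 g. Origin: centre of its underside. x points to the thin end (2.5 mm thick); even slope up to 18 mm at the thick end. Foot and slope meet when the thin end is about 12 mm past the foot; level at about 38 mm past, where the wedge jams. Lifting takes a push of about 3 to 12 N, rising once jammed; friction holds the wedge when let go.
- wedge_back (a point): Centre of the upright back face of the thick end (40 mm wide, 18 mm high), 9 mm above the plate: push here towards the thin end.
- latch_fork: Bystander: blued steel latch fork lying flat, 80 x 50 x 15 mm. Origin: centre of its underside.
- striker_bolt: Bystander: chromed striker bolt standing on its flange, 34 mm across, 43 mm high. Origin: centre of its underside.
- bakelite_knob: Bystander: black bakelite knob, 42 mm across, 40 mm high. Origin: centre of its underside.
- mallet_head: Bystander: steel mallet head with copper faces, 74 x 34 x 34 mm. Origin: centre of its underside.
- dial (a point): Centre of the white face of the round dial (60 mm across, face up, 74 mm above the plate when level) on top of the stand, 35 mm behind the bar's middle (x = +35 mm).
Mind the look-alikes: they are no part of the job. There is more than one size of the pivot_bar; the one meant has the size given above.

How it is judged:
By the outcome, as a careful person would: the job done as asked, in the order asked, and still so for the second after the job is handed in, with the robot touching nothing.
It also fails if it takes over 54 s, if anything falls off the work surface, if the arm or the gripper's body presses on something with over 40 N, if the wrist force passes 120 N, or if a joint passes its speed limit or range.

## Working session

There is one attempt and no reset: what is moved stays moved. The work goes in short steps, Python scripts to look and compute and a tool call to move; the robot and the scene stay as the last step left them, time stands still between calls to the robot, and variables do not carry over. Pictures are saved under pics/ and viewed, about 8 in all and at most 12, crops included, and the job is handed in when it is done.

Besides the shell and the picture viewer there is one more tool, called after "Call:" as name(argument=value, ...) on one line, values as JSON. play_rows: Moves the arm, as the interface text tells. Its arguments: {"type":"object","properties":{"plan":{"type":"array"},"grip_force":{"type":"number"}},"required":["plan"]}

```bash
mkdir -p pics
cat > h.py <<'E'
from rig import sense, optics, ctrl
import numpy as np, cv2
def cap(n,f=None):
    c=optics.capture(n); c['img']=np.array(c['img'],np.uint8)
    if f: cv2.imwrite('pics/'+f,c['img'])
    return c
def ray(c,u,v):
    M=np.array(c['world_to_cam']); R=M[:3,:3]; t=M[:3,3]
    d=np.array([(u-c['cx'])/c['fx'],-(v-c['cy'])/c['fy'],-1.])
    return -R.T@t, R.T@d
def onz(c,u,v,z):
    o,d=ray(c,u,v); return o+d*(z-o[2])/d[2]
def proj(c,p):
    M=np.array(c['world_to_cam']); q=M[:3,:3]@np.array(p)+M[:3,3]
    return c['cx']+c['fx']*q[0]/-q[2], c['cy']-c['fy']*q[1]/-q[2]
E
python3 - <<'E'
from h import *
print(sense())
for n in ('top','scene'):
    c=cap(n,n+'1.png'); print({k:v for k,v in c.items() if k!='img'})
E
```

```text
{'time_s': 0.0, 'joints': array([ 9.96592099e-01,  3.13465358e-01,  1.49843181e+00,  5.75380982e-07,
        1.33100324e+00, -2.23409996e-01]), 'dq': array([-1.05151876e-03, -7.95143196e-04, -6.41957362e-05,  1.64057287e-03,
        1.01436674e-03,  5.40138796e-05]), 'tau': array([ 1.78733485e-04, -4.12270725e+01, -2.59742653e+01, -1.92038297e-04,
        4.17847827e-03, -8.63827495e-06]), 'eef_pos': array([180.28698881, 492.80177682, 230.72920506]), 'ee_rot': array([-2.54170010e-04,  1.74499205e-01,  9.84657098e-01, -6.02454077e-04]), 'force': array([ 0.21427898, -0.12399677, -0.13473879]), 'wrist_torque': array([ 0.0434637 , -0.01087872, -0.04616254]), 'grip_width': 1.0005017804451921}
{'fx': 505.5831419839226, 'fy': 505.5831419839226, 'cx': 273.34073945731626, 'cy': 207.77413092526757, 'world_to_cam': array([[ 2.08266348e-02, -9.99719696e-01,  1.12596510e-02,
        -7.07297882e+00],
       [ 9.94596694e-01,  2.18629284e-02,  1.01486096e-01,
        -6.24363501e+02],
       [-1.01703818e-01,  9.08519781e-03,  9.94773237e-01,
        -1.17808266e+03],
       [ 0.00000000e+00,  0.00000000e+00,  0.00000000e+00,
         1.00000000e+00]])}
{'fx': 459.1133776637776, 'fy': 459.1133776637776, 'cx': 278.47641030366697, 'cy': 216.0302907008391, 'world_to_cam': array([[-6.50954664e-01,  7.59092981e-01,  5.98924343e-03,
         3.96378811e+02],
       [-3.83838606e-01, -3.35944364e-01,  8.60121682e-01,
         1.50389461e+02],
       [ 6.54924385e-01,  5.57601318e-01,  5.10053743e-01,
        -1.48195390e+03],
       [ 0.00000000e+00,  0.00000000e+00,  0.00000000e+00,
         1.00000000e+00]])}
```

View pics/top1.png

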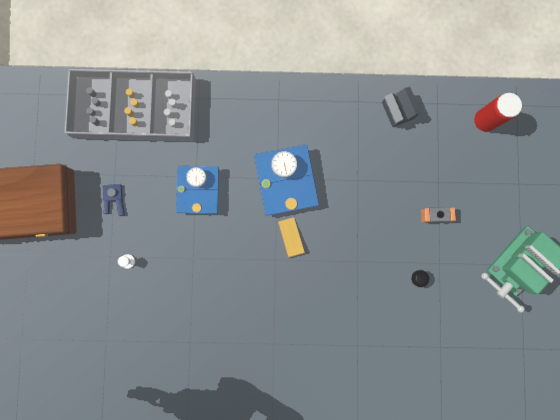

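View pics/scene1.png

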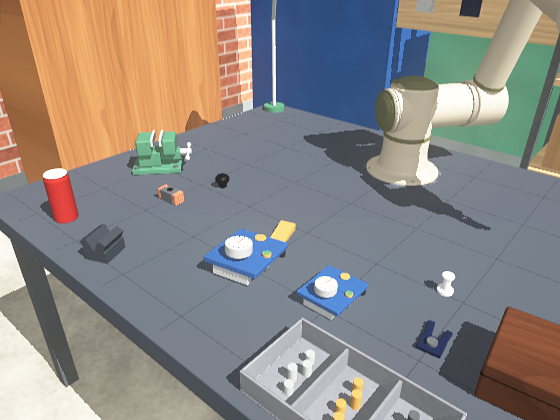

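Top view: the large blue stand is at about (287,181) with its front pad at (291,203), and the wedge is at (291,238). The smaller stand at (197,190) is the look-alike. Next I'll measure the large stand and the wedge.

Run:
```python
from h import *
c=cap('top'); im=c['img']; print('cam',ray(c,0,0)[0])
hsv=cv2.cvtColor(im,cv2.COLOR_BGR2HSV)
def comps(m,box,mn=20):
    M=np.zeros_like(m); x0,y0,x1,y1=box; M[y0:y1,x0:x1]=m[y0:y1,x0:x1]
    return [k for k in cv2.findContours(M,cv2.RETR_EXTERNAL,cv2.CHAIN_APPROX_NONE)[0] if cv2.contourArea(k)>mn]
org=cv2.inRange(hsv,(10,120,90),(32,255,255)); blu=cv2.inRange(hsv,(100,150,90),(125,255,255))
for nm,m,z in(('org',org,0),('blue',blu,38)):
  for k in comps(m,(245,140,330,265)):
    (r)=cv2.minAreaRect(k); mm=cv2.moments(k); u,v=mm['m10']/mm['m00'],mm['m01']/mm['m00']
    b=cv2.boxPoints(r); 
    print(nm,cv2.contourArea(k),(u,v),r)
    for z in ((0,10,18) if nm=='org' and v>220 else (40,43)): print(z,onz(c,u,v,z)[:2],[onz(c,*p,z)[:2].round(1).tolist() for p in b])
wh=cv2.inRange(hsv,(0,0,150),(180,60,255))
for k in comps(wh,(260,140,310,185)):
    u,v=cv2.fitEllipse(k)[0]; print('dial',cv2.contourArea(k),u,v,onz(c,u,v,74))
s=cap('scene')['img']
a=cv2.resize(im[140:270,245:335],None,fx=4.4,fy=4.4,interpolation=cv2.INTER_CUBIC)
b=cv2.resize(s[205:295,195:310],(400,313),interpolation=cv2.INTER_CUBIC)
o=np.zeros((580,800,3),np.uint8);o[:572,:396]=a[:572,:396];o[:313,400:]=b
cv2.imwrite('pics/z.png',o)
```

```text
cam [ 501.32167643   17.28253229 1235.36895339]
org 539.0 (291.0371057513915, 237.03988868274584) ((291.11322021484375, 236.896240234375), (36.40054702758789, 16.20854377746582), 74.05460357666016)
0 [556.72677673 -38.71837076] [[593.8, -6.9], [605.6, -44.9], [520.6, -70.7], [509.0, -32.9]]
10 [556.27828642 -38.26505758] [[593.0, -6.7], [604.7, -44.4], [520.4, -70.0], [508.9, -32.5]]
18 [555.91949417 -37.90240703] [[592.5, -6.6], [604.1, -44.0], [520.3, -69.4], [508.9, -32.2]]
org 70.5 (290.8817966903073, 203.39952718676122) ((291.0, 203.5), (9.0, 10.0), 90.0)
40 [634.91390916 -35.15344801] [[645.2, -23.3], [645.7, -47.2], [624.2, -47.5], [623.7, -23.7]]
43 [634.57863469 -35.0218502 ] [[644.8, -23.2], [645.4, -47.0], [623.9, -47.4], [623.3, -23.6]]
dial 491.5 283.6835021972656 163.69033813476562 [723.83258345 -15.27210464  74.        ]
```

View pics/z.png

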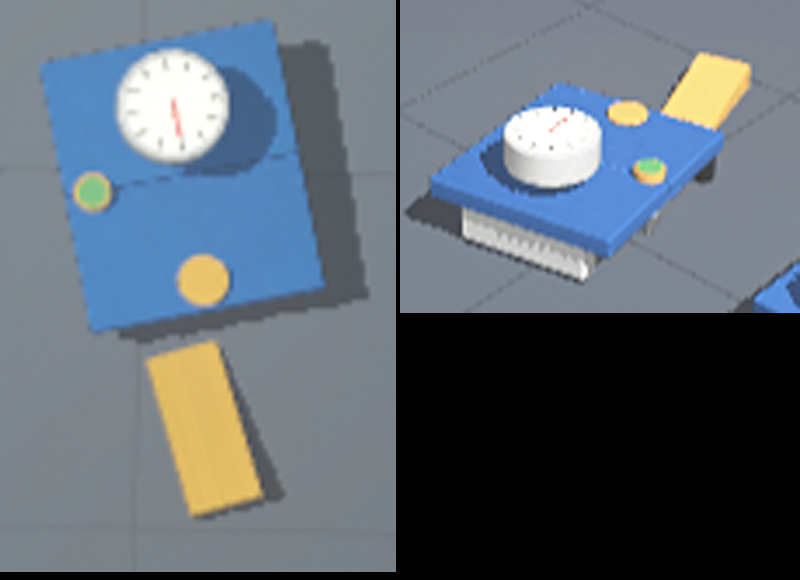

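Call:
play_rows(plan=[[24, -32, 0, 0, 0, -0.1, -1], [24, -32, 0, 0, 0, -0.1, -1], [24, -32, 0, 0, 0, -0.1, -1], [24, -32, 0, 0, 0, -0.1, -1], [24, -32, 0, 0, 0, -0.1, -1]])

```text
time_s: 0.62
eef_pos: [298.9, 330.6, 229.6]
ee_rot: [-0.001, 0.416, 0.909, -0.0]
force: [1.8, 0.9, -0.2]
grip_width: 0.298
```

Call:
play_rows(plan=[[24, -32, 0, 0, 0, -0.1, -1], [24, -32, 0, 0, 0, -0.1, -1], [24, -32, 0, 0, 0, -0.1, -1], [24, -32, 0, 0, 0, -0.1, -1], [24, -32, 0, 0, 0, -0.1, -1]])

```text
time_s: 1.03
eef_pos: [421.8, 162.0, 230.0]
ee_rot: [-0.001, 0.638, 0.77, 0.001]
force: [0.9, 1.4, -0.1]
grip_width: -0.0
```

```bash
cat >> h.py <<'E'
def st():
    s=sense(); w,x,y,z=s['ee_rot']
    from scipy.spatial.transform import Rotation as R
    m=R.from_quat([x,y,z,w]).as_matrix()
    print('t %.2f pos'%s['time_s'],s['eef_pos'].round(1),'jaw',np.degrees(np.arctan2(m[1,1],m[0,1])).round(1),'toolz',m[:,2].round(3),'F',s['force'].round(1),'grip',round(s['grip_width'],2))
E
python3 - <<'E'
from h import *
st()
c=cap('top')
P=[np.array(p)/4.4+[245,140] for p in((42,65),(272,22),(322,288),(92,330))]
Q=[onz(c,*p,z)[:2] for p,z in zip(P,(45.5,45.5,34.5,34.5))]
print(np.round(Q,1))
for a,b in((3,0),(2,1)): d=Q[b]-Q[a]; print(np.degrees(np.arctan2(d[1],d[0])),np.linalg.norm(d))
for a,b in((1,0),(2,3)): d=Q[b]-Q[a]; print(np.degrees(np.arctan2(-d[0],d[1])),np.linalg.norm(d))
m=np.mean(Q,0);print('centre',m)
E
```

```text
t 1.03 pos [421.8 162.  230. ] jaw 10.8 toolz [-0.001  0.002 -1.   ] F [ 0.9  1.4 -0.1] grip -0.0
[[ 749.3   54. ]
 [ 776.   -70.7]
 [ 632.  -100.8]
 [ 606.4   23.7]]
11.978549604988453 146.0929243399745
11.798469011957549 147.09737263319337
12.090576133901473 127.51397471296693
11.638344212222048 127.05364451735765
centre [690.93699226 -23.45422297]
```

Call:
play_rows(plan=[[22, -29, 0, 0, 0, 0.01, -1], [22, -29, 0, 0, 0, 0.01, -1], [22, -29, -10, 0, 0, 0, -1], [22, -29, -20, 0, 0, 0, -1], [20, -25, -20, 0, 0, 0, -1]])

```text
time_s: 1.5
eef_pos: [535.5, 12.6, 182.4]
ee_rot: [0.004, 0.635, 0.773, 0.003]
force: [0.1, 0.9, -0.2]
grip_width: 0.002
```

Call:
play_rows(plan=[[3, -5, -35, 0, 0, 0, -1], [0, 0, -35, 0, 0, 0, -1], [0, 0, -30, 0, 0, 0, -1], [0, 0, 0, 0, 0, 0, -1], [0, 0, 0, 0, 0, 0, -1]])

```text
time_s: 1.92
eef_pos: [540.1, 1.0, 74.7]
ee_rot: [0.002, 0.637, 0.77, 0.001]
force: [0.4, -0.1, 0.7]
grip_width: -0.002
```

Run:
```python
from h import *
st()
c=cap('top','t2.png');w=cap('wrist')
o=np.zeros((420,800,3),np.uint8);o[:,:560]=w['img'];o[:,560:]=cv2.resize(c['img'][140:270,245:320],(240,416))[:420] if 0 else cv2.copyMakeBorder(cv2.resize(c['img'][140:270,245:320],(240,416)),0,4,0,0,0)
cv2.imwrite('pics/z2.png',o)
```

```text
t 1.92 pos [540.1   1.   74.7] jaw 10.8 toolz [ 0.005 -0.001 -1.   ] F [ 0.4 -0.1  0.7] grip -0.0
```

View pics/z2.png

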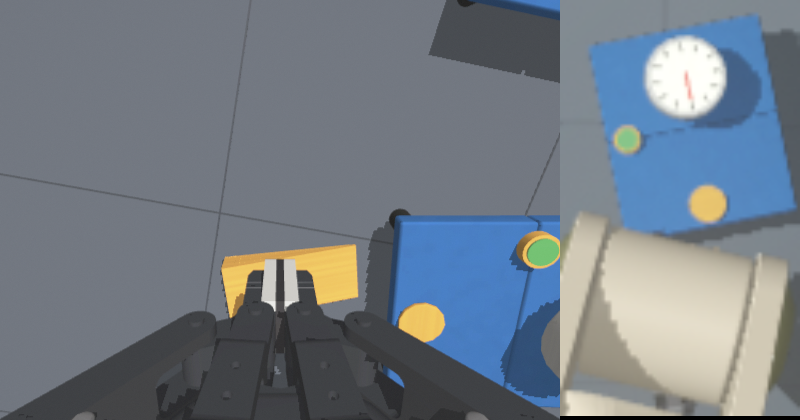

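Call:
play_rows(plan=[[-2, 8, 0, 0, 0, 0.02, -1], [0, 0, -30, 0, 0, 0, -1], [0, 0, -25, 0, 0, 0, -1], [0, 0, -8, 0, 0, 0, -1], [0, 0, 0, 0, 0, 0, -1]])

```text
time_s: 2.43
eef_pos: [543.5, 11.6, 21.2]
ee_rot: [0.011, 0.627, 0.779, 0.006]
force: [-0.5, 0.6, 0.3]
grip_width: -0.003
```

```bash
python3 -c "
from h import *
st()"
```

```text
t 2.43 pos [543.5  11.6  21.2] jaw 12.4 toolz [ 0.026 -0.004 -1.   ] F [-0.5  0.6  0.3] grip -0.0
```

Call:
play_rows(plan=[[-8, 0, -8, 0.004, 0.026, -0.008, -1], [0, 0, -6, 0, 0, 0, -1], [0, 0, -2, 0, 0, 0, -1], [0, 0, 0, 0, 0, 0, -1]])

```text
time_s: 2.77
eef_pos: [537.0, 12.1, 8.6]
ee_rot: [0.002, 0.629, 0.777, 0.001]
force: [0.8, -1.3, -0.7]
grip_width: -0.0
```

```bash
python3 -c "
from h import *
st();cap('wrist','w3.png')"
```

```text
t 2.77 pos [537.   12.1   8.6] jaw 12.0 toolz [ 0.003 -0.001 -1.   ] F [ 0.8 -1.3 -0.7] grip -0.0
```

View pics/w3.png

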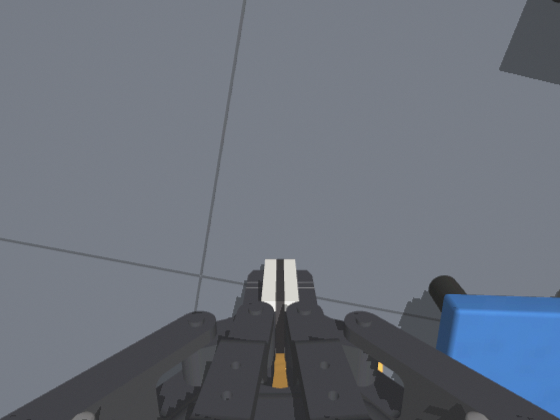

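Call:
play_rows(plan=[[1, -5, -3, 0, 0, 0, -1], [1, -5, 0, 0, 0, 0, -1], [1, -5, 0, 0, 0, 0, -1], [0, 0, 0, 0, 0, 0, -1]])

```text
time_s: 3.15
eef_pos: [541.3, -4.7, 6.7]
ee_rot: [0.003, 0.629, 0.777, 0.001]
force: [0.7, 0.4, 0.1]
grip_width: 0.002
```

Call:
play_rows(plan=[[0, -3, 0, 0, 0, 0, -1], [1, -3, 0, 0, 0, 0, -1], [1, -3, 0, 0, 0, 0, -1], [0, 0, 0, 0, 0, 0, -1]])

```text
time_s: 3.48
eef_pos: [543.5, -15.1, 6.9]
ee_rot: [0.003, 0.63, 0.777, 0.001]
force: [0.5, 0.3, 0.8]
grip_width: -0.001
```

```bash
python3 -c "
from h import *
st()"
```

```text
t 3.48 pos [543.5 -15.1   6.9] jaw 11.9 toolz [ 0.006 -0.002 -1.   ] F [0.5 0.3 0.8] grip -0.0
```

Call:
play_rows(plan=[[0, -2.5, 0, 0, 0, 0, -1], [0, -2.5, 0, 0, 0, 0, -1], [0, 0, 0, 0, 0, 0, -1]])

```text
time_s: 3.73
eef_pos: [543.5, -20.5, 6.8]
ee_rot: [0.003, 0.63, 0.777, 0.001]
force: [0.4, -0.1, -0.0]
grip_width: -0.001
```

```bash
python3 -c "
from h import *
st()"
```

```text
t 3.73 pos [543.5 -20.5   6.8] jaw 12.0 toolz [ 0.006 -0.001 -1.   ] F [ 0.4 -0.1 -0. ] grip -0.0
```

Call:
play_rows(plan=[[0, -2.2, 0, 0, 0, 0, -1], [0, 0, 0, 0, 0, 0, -1], [0, 15, 0, 0, 0, 0, -1], [-3, 15, 10, 0, 0, 0, -1], [-5, 0, 35, 0, 0, 0, -1]])

```text
time_s: 4.15
eef_pos: [532.7, 7.6, 47.5]
ee_rot: [-0.001, 0.63, 0.776, -0.001]
force: [0.4, 0.4, -0.3]
grip_width: -0.002
```

Call:
play_rows(plan=[[-15, 0, 30, 0, 0, -0.12, -1], [-15, -10, 10, 0, 0, -0.12, -1], [-15, -20, 0, 0, 0, -0.12, -1], [-15, -20, 0, 0, 0, -0.12, -1], [-10, -15, 0, 0, 0, -0.12, -1]])

```text
time_s: 4.57
eef_pos: [463.2, -56.7, 95.5]
ee_rot: [0.004, 0.836, 0.549, 0.002]
force: [-0.2, 0.1, -0.4]
grip_width: -0.002
```

Call:
play_rows(plan=[[0, -5, 0, 0, 0, -0.12, -1], [0, -5, 0, 0, 0, -0.12, -1], [0, 0, 0, 0, 0, -0.12, -1], [0, 0, 0, 0, 0, -0.12, -1], [0, 0, 0, 0, 0, -0.12, -1]])

```text
time_s: 4.98
eef_pos: [461.3, -70.7, 96.7]
ee_rot: [0.005, 0.964, 0.265, 0.001]
force: [0.3, 0.1, 0.9]
grip_width: 0.002
```

Call:
play_rows(plan=[[0, 0, 0, 0, 0, -0.12, -1], [0, 0, 0, 0, 0, -0.12, -1], [0, 0, 0, 0, 0, -0.12, -1], [0, 0, 0, 0, 0, 0, -1]])

```text
time_s: 5.32
eef_pos: [461.2, -71.2, 97.0]
ee_rot: [0.006, 0.997, 0.078, 0.0]
force: [-0.4, -0.1, -0.6]
grip_width: 0.002
```

Run:
```python
from h import *
st(); w=cap('wrist','w4.png'); print(ray(w,280,210)); t=cap('top')
o=np.zeros((420,800,3),np.uint8);o[:,:560]=w['img'];o[:416,560:]=cv2.resize(t['img'][140:270,245:320],(240,416))
cv2.imwrite('pics/z4.png',o)
```

```text
t 5.32 pos [461.2 -71.2  97. ] jaw -81.0 toolz [ 0.001 -0.012 -1.   ] F [-0.4 -0.1 -0.6] grip 0.0
(array([537.80803845, -57.00586101, 239.55748177]), array([-0.30021494, -0.05989298, -0.95199014]))
```

View pics/z4.png

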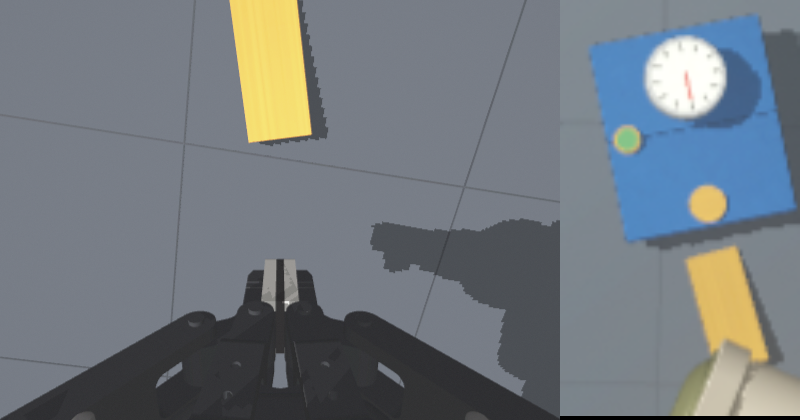

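Run:
```python
from h import *
w=cap('wrist'); t=cap('top')
def rect(c,box):
    h=cv2.cvtColor(c['img'],cv2.COLOR_BGR2HSV); m=cv2.inRange(h,(10,120,90),(32,255,255))
    M=np.zeros_like(m);x0,y0,x1,y1=box;M[y0:y1,x0:x1]=m[y0:y1,x0:x1];return M
def edge(c,M,rows,zf):
    L=[];R=[]
    for v in rows:
        u=np.nonzero(M[v])[0]
        if len(u)>5: L.append((u[0]-.5,v));R.append((u[-1]+.5,v))
    return np.array(L),np.array(R)
M=rect(w,(200,0,350,150)); L,R=edge(w,M,range(5,130,5),0)
# z along wedge depends on x: iterate z=18-15.5*s/90, approx back at x0
ys,xs=np.nonzero(M);
for nm,E in(('L',L),('R',R)):
    z=15.*np.ones(len(E))
    for _ in range(6):
        Q=np.array([onz(w,u,v,zz)[:2] for (u,v),zz in zip(E,z)]); z=18-15.5*(Q[:,0]-516)/86.5
    p=np.polyfit(Q[:,0],Q[:,1],1); print(nm,np.degrees(np.arctan(p[0])),Q[0],Q[-1],'y at x=516,560',np.polyval(p,[516,560]))
for p in((248,142),(312,135)): print(onz(w,*p,18))
M=rect(t,(260,210,330,265)); ys,xs=np.nonzero(M)
L,R=edge(t,M,range(220,244,1),0)
for E in(L,R):
    Q=np.array([onz(t,u,v,8)[:2] for u,v in E]); p=np.polyfit(Q[:,0],Q[:,1],1); print('top',np.degrees(np.arctan(p[0])),np.polyval(p,[516,560,590]))
v=ys.min(); print('front rows',v,[ (onz(t,np.nonzero(M[r])[0].mean(),r-.5,2.5)).round(1) for r in (v,v+1,v+3)])
```

```text
L 16.102333981370975 [586.07718423 -21.84916972] [519.40433252 -40.98972989] y at x=516,560 [-42.26608051 -29.56419137]
R 16.318882838553364 [593.07743208 -61.33314481] [526.02017743 -81.2537072 ] y at x=516,560 [-84.12971149 -71.24746859]
[509.23057269 -43.39222896  18.        ]
[520.14225964 -82.54723579  18.        ]
top 14.120036347941873 [-42.51047687 -31.44208173 -23.89544868]
top 16.908854665085105 [-85.6912849  -72.31563484 -63.19587345]
front rows 218 [array([604.7, -53.6,   2.5]), array([602.2, -50. ,   2.5]), array([597.1, -41.5,   2.5])]
```

Call:
play_rows(plan=[[0, -1, -25, 0.012, 0, 0.05, -0.65], [0, 0, -25, 0, 0, 0, -0.65], [0, 0, -20, 0, 0, 0, -0.65], [0, 0, -6, 0, 0, 0, -0.65], [0, 0, 0, 0, 0, 0, -0.65]])

```text
time_s: 5.93
eef_pos: [462.3, -72.6, 19.8]
ee_rot: [0.001, 0.993, 0.114, 0.003]
force: [-0.2, 0.1, 0.1]
grip_width: 0.173
```

```bash
python3 -c "
from h import *
st()"
```

```text
t 5.93 pos [462.3 -72.6  19.8] jaw -76.9 toolz [ 0.006 -0.002 -1.   ] F [-0.2  0.1  0.1] grip 0.17
```

Call:
play_rows(plan=[[0, 1, -9, 0, 0, -0.02, -0.65], [0, 0, -4, 0, 0, 0, -0.65], [8, 1.6, 0, 0, 0, 0, -0.65], [8, 1.6, 0, 0, 0, 0, -0.65], [0, 0, 0, 0, 0, 0, -0.65]])

```text
time_s: 6.35
eef_pos: [481.5, -68.6, 8.5]
ee_rot: [0.002, 0.995, 0.104, 0.005]
force: [0.0, -0.3, 0.3]
grip_width: 0.175
```

```bash
python3 -c "
from h import *
st()"
```

```text
t 6.35 pos [481.5 -68.6   8.5] jaw -78.0 toolz [ 0.01  -0.003 -1.   ] F [ 0.  -0.3  0.3] grip 0.18
```

Call:
play_rows(plan=[[4, 1.4, -2, 0, 0, 0, -0.65], [4, 0.9, 0, 0, 0, 0, -0.65], [4, 0.9, 0, 0, 0, 0, -0.65], [4, 0.9, 0, 0, 0, 0, -0.65], [0, 0, 0, 0, 0, 0, -0.65]])

```text
time_s: 6.77
eef_pos: [500.8, -64.0, 7.6]
ee_rot: [0.003, 0.994, 0.105, 0.006]
force: [-0.4, 0.2, 0.8]
grip_width: 0.174
```

Call:
play_rows(plan=[[4, 0.9, 0, 0, 0, 0, -0.65], [4, 0.9, 0, 0, 0, 0, -0.65], [4, 0.9, 0, 0, 0, 0, -0.65], [4, 0.9, 0, 0, 0, 0, -0.65], [0, 0, 0, 0, 0, 0, -0.65]])

```text
time_s: 7.18
eef_pos: [517.7, -59.8, 7.4]
ee_rot: [0.003, 0.994, 0.105, 0.005]
force: [0.4, -0.7, 0.4]
grip_width: 0.174
```

Run:
```python
from h import *
st(); w=cap('wrist'); t=cap('top')
o=np.zeros((420,800,3),np.uint8);o[:,:560]=w['img'];o[:416,560:]=cv2.resize(t['img'][140:270,245:320],(240,416))
cv2.imwrite('pics/z5.png',o)
```

```text
t 7.18 pos [517.7 -59.8   7.4] jaw -77.9 toolz [ 0.011 -0.004 -1.   ] F [ 0.4 -0.7  0.4] grip 0.17
```

View pics/z5.png

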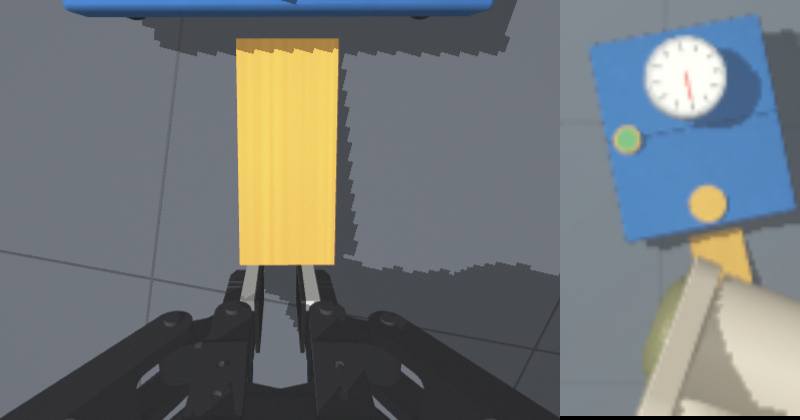

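Call:
play_rows(plan=[[4, 0.9, 0, 0, 0, 0, -0.65], [4, 0.9, 0, 0, 0, 0, -0.65], [4, 0.9, 0, 0, 0, 0, -0.65], [4, 0.9, 0, 0, 0, 0, -0.65], [0, 0, 0, 0, 0, 0, -0.65]])

```text
time_s: 7.7
eef_pos: [534.3, -56.0, 7.3]
ee_rot: [0.002, 0.994, 0.105, 0.005]
force: [-0.4, -0.3, -0.1]
grip_width: 0.177
```

Call:
play_rows(plan=[[3, 0.7, 0, 0, 0, 0, -0.65], [3, 0.7, 0, 0, 0, 0, -0.65], [3, 0.7, 0, 0, 0, 0, -0.65], [2, 0.4, 0, 0, 0, 0, -0.65], [0, 0, 0, 0, 0, 0, -0.65]])

```text
time_s: 8.12
eef_pos: [546.5, -53.2, 7.2]
ee_rot: [0.002, 0.994, 0.105, 0.004]
force: [-0.3, -0.5, 1.1]
grip_width: 0.177
```

Call:
play_rows(plan=[[2, 0.4, 0, 0, 0, 0, -0.65], [2, 0.4, 0, 0, 0, 0, -0.65], [2, 0.4, 0, 0, 0, 0, -0.65], [0, 0, 0, 0, 0, 0, -0.65]])

```text
time_s: 8.45
eef_pos: [548.3, -52.6, 7.2]
ee_rot: [0.002, 0.994, 0.106, -0.002]
force: [0.0, 0.7, -0.5]
grip_width: 0.175
```

```bash
python3 -c "
from h import *
st()"
```

```text
t 8.45 pos [548.3 -52.6   7.2] jaw -77.9 toolz [-0.004 -0.004 -1.   ] F [ 0.   0.7 -0.5] grip 0.17
```

Call:
play_rows(plan=[[4, 0.9, 0, 0, 0, 0, -0.65], [4, 0.9, 0, 0, 0, 0, -0.65], [4, 0.9, 0, 0, 0, 0, -0.65]])

```text
time_s: 8.7
eef_pos: [554.7, -50.6, 7.2]
ee_rot: [0.001, 0.994, 0.106, -0.01]
force: [-15.3, -4.5, 10.9]
grip_width: 0.175
```

```bash
python3 -c "
from h import *
st()"
```

```text
t 8.70 pos [554.7 -50.6   7.2] jaw -77.8 toolz [-0.02  -0.004 -1.   ] F [-15.3  -4.5  10.9] grip 0.18
```

Call:
play_rows(plan=[[4, 0.7, 0, 0, -0.01, 0, -0.65], [4, 0.7, 0, 0, -0.01, 0, -0.65], [4, 0.7, 0, 0, -0.01, 0, -0.65]])

```text
time_s: 8.95
eef_pos: [561.6, -49.0, 7.1]
ee_rot: [0.002, 0.994, 0.106, -0.003]
force: [-13.2, -4.2, 9.9]
grip_width: 0.175
```

Run:
```python
from h import *
st(); w=cap('wrist'); t=cap('scene')
o=np.zeros((420,800,3),np.uint8);o[:,:400]=w['img'][:,80:480];o[:380,400:]=cv2.resize(t['img'][200:295,205:305],(400,380),interpolation=2)
cv2.imwrite('pics/z6.png',o)
```

```text
t 8.95 pos [561.6 -49.    7.1] jaw -77.8 toolz [-0.006 -0.004 -1.   ] F [-13.2  -4.2   9.9] grip 0.17
```

View pics/z6.png

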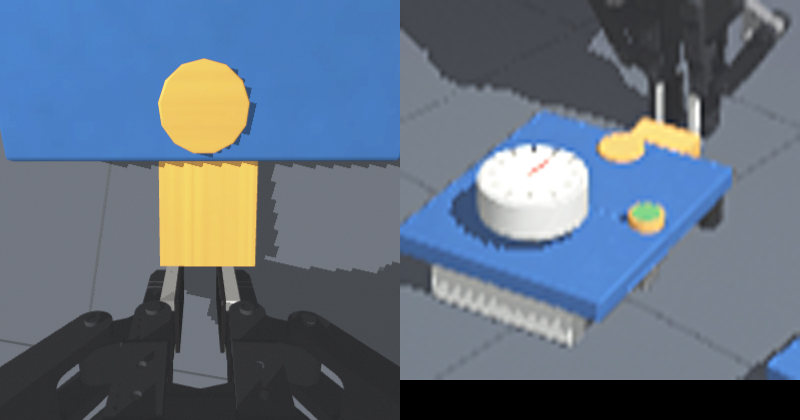

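Call:
play_rows(plan=[[4, 0.8, 0, 0, -0.005, 0, -0.65], [4, 0.8, 0, 0, -0.005, 0, -0.65], [4, 0.8, 0, 0, -0.005, 0, -0.65]])

```text
time_s: 9.3
eef_pos: [568.9, -47.1, 7.1]
ee_rot: [0.002, 0.994, 0.107, -0.002]
force: [-13.7, -3.4, 9.1]
grip_width: 0.176
```

Call:
play_rows(plan=[[4, 0.8, 0, 0, -0.005, 0, -0.65], [4, 0.8, 0, 0, -0.005, 0, -0.65]])

```text
time_s: 9.47
eef_pos: [573.7, -45.9, 7.1]
ee_rot: [0.001, 0.994, 0.107, -0.002]
force: [-15.2, -3.7, 9.5]
grip_width: 0.175
```

Run:
```python
from h import *
st()
```

```text
t 9.47 pos [573.7 -45.9   7.1] jaw -77.7 toolz [-0.005 -0.004 -1.   ] F [-15.2  -3.7   9.5] grip 0.18
```

Call:
play_rows(plan=[[4, 0.8, 0, 0, -0.004, 0, -0.65]])

```text
time_s: 9.55
eef_pos: [574.5, -45.5, 7.0]
ee_rot: [0.001, 0.994, 0.107, -0.005]
force: [-30.4, -8.6, 21.2]
grip_width: 0.178
```

Call:
play_rows(plan=[[4, 0.8, 0, 0, -0.004, 0, -0.65]])

```text
time_s: 9.63
eef_pos: [574.7, -45.5, 7.1]
ee_rot: [0.001, 0.994, 0.108, -0.009]
force: [-30.3, -9.1, 22.3]
grip_width: 0.177
```

Run:
```python
from h import *
st(); w=cap('wrist'); t=cap('scene')
o=np.zeros((420,800,3),np.uint8);o[:,:400]=w['img'][:,80:480];o[:380,400:]=cv2.resize(t['img'][200:295,205:305],(400,380),interpolation=2)
cv2.imwrite('pics/z7.png',o)
```

```text
t 9.63 pos [574.7 -45.5   7.1] jaw -77.6 toolz [-0.017 -0.004 -1.   ] F [-30.3  -9.1  22.3] grip 0.18
```

View pics/z7.png

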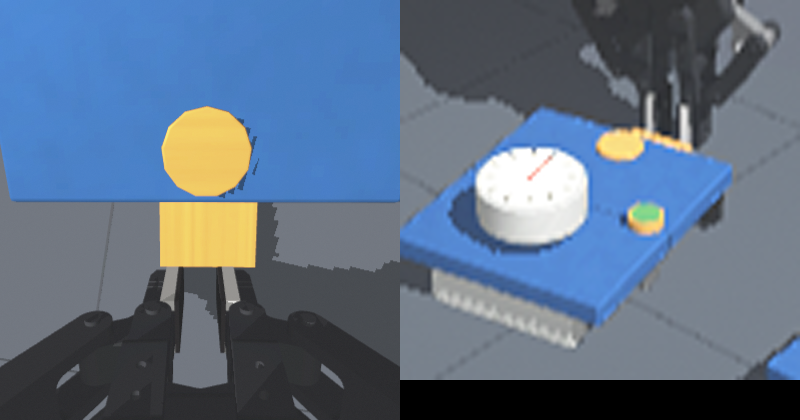

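Call:
play_rows(plan=[[-6, -1.2, 0, 0, 0, 0, -0.65], [-15, -3, 0, 0, 0, 0, -0.65], [-15, -3, 10, 0, 0, 0, -0.65], [0, 0, 35, 0, 0, 0, -1], [0, 0, 38, 0, 0, 0, -1]])

```text
time_s: 10.15
eef_pos: [533.2, -52.0, 85.7]
ee_rot: [-0.002, 0.994, 0.107, -0.015]
force: [0.5, 0.5, 0.5]
grip_width: -0.001
```

Call:
play_rows(plan=[[0, 0, 20, 0, 0, 0, -1], [0, 0, 0, 0, 0, 0, -1], [0, 0, 0, 0, 0, 0, -1]])

```text
time_s: 10.4
eef_pos: [536.6, -52.6, 113.5]
ee_rot: [0.001, 0.994, 0.107, -0.009]
force: [-0.3, 0.0, -0.2]
grip_width: -0.004
```

Run:
```python
from h import *
st()
for n,box in(('wrist',(100,0,450,260)),('top',(270,185,315,260))):
    c=cap(n,n+'8.png'); h=cv2.cvtColor(c['img'],cv2.COLOR_BGR2HSV); m=cv2.inRange(h,(10,120,90),(32,255,255))
    M=np.zeros_like(m);x0,y0,x1,y1=box;M[y0:y1,x0:x1]=m[y0:y1,x0:x1]
    for k in cv2.findContours(M,cv2.RETR_EXTERNAL,cv2.CHAIN_APPROX_NONE)[0]:
        a=cv2.contourArea(k)
        if a>25:
            r=cv2.minAreaRect(k); print(n,a,r,'z43',onz(c,*r[0],43)[:2],'z18 box',[onz(c,*p,18)[:2].round(1).tolist() for p in cv2.boxPoints(r)])
```

```text
t 10.40 pos [536.6 -52.6 113.5] jaw -77.7 toolz [-0.017 -0.003 -1.   ] F [-0.3  0.  -0.2] grip -0.0
wrist 3163.0 ((286.5, 113.5), (55.0, 59.0), 90.0) z43 [604.29751901 -41.56458915] z18 box [[615.7, -19.9], [623.8, -57.1], [589.8, -65.8], [581.2, -26.7]]
wrist 1894.5 ((285.5, 52.0), (47.0, 52.0), 0.0) z43 [636.62195557 -33.71104158] z18 box [[621.1, -22.1], [650.3, -16.2], [656.5, -44.4], [627.5, -51.6]]
```

Call:
play_rows(plan=[[25, 4.5, 0, 0, -0.017, 0, -1], [25, 4.5, 0, 0, 0, 0, -1], [25, 4.5, 0, 0, 0, 0, -1], [18, 3.5, 0, 0, 0, 0, -1], [0, 0, -5, 0, 0, 0, -1]])

```text
time_s: 10.92
eef_pos: [630.3, -34.0, 99.8]
ee_rot: [-0.001, 0.994, 0.107, -0.005]
force: [0.6, 0.3, 0.6]
grip_width: 0.001
```

Call:
play_rows(plan=[[0, 0, -20, 0, 0, 0, -1], [0, 0, -15, 0, 0, 0, -1], [0, 0, 0, 0, 0, 0, -1]])

```text
time_s: 11.17
eef_pos: [628.2, -33.1, 57.1]
ee_rot: [-0.002, 0.994, 0.107, -0.009]
force: [-1.0, 0.6, -0.1]
grip_width: 0.002
```

Run:
```python
from h import *
st()
```

```text
t 11.17 pos [628.2 -33.1  57.1] jaw -77.7 toolz [-0.019  0.003 -1.   ] F [-1.   0.6 -0.1] grip 0.0
```

Now I'll centre over the pad and press down slowly.

Call:
play_rows(plan=[[8, -1, 0, 0, -0.018, 0, -1], [0, 0, -4, 0, 0, 0, -1], [0, 0, -4, 0, 0, 0, -1], [0, 0, -1, 0, 0, 0, -1]])

```text
time_s: 11.5
eef_pos: [635.6, -34.4, 46.2]
ee_rot: [-0.002, 0.994, 0.107, -0.001]
force: [0.5, -0.6, -0.3]
grip_width: 0.002
```

Run:
```python
from h import *
st()
```

```text
t 11.50 pos [635.6 -34.4  46.2] jaw -77.7 toolz [-0.002  0.003 -1.   ] F [ 0.5 -0.6 -0.3] grip 0.0
```

Call:
play_rows(plan=[[0, 0, -2, 0, 0, 0, -1], [0, 0, -2, 0, 0, 0, -1], [0, 0, -2, 0, 0, 0, -1]])

```text
time_s: 11.75
eef_pos: [635.9, -34.6, 42.8]
ee_rot: [-0.001, 0.994, 0.107, -0.0]
force: [-12.4, 2.0, 25.6]
grip_width: 0.006
```

Call:
play_rows(plan=[[0, 0, -3, 0, 0, 0, -1], [0, 0, -3, 0, 0, 0, -1]])

```text
time_s: 11.92
eef_pos: [635.9, -34.6, 42.8]
ee_rot: [-0.001, 0.994, 0.107, 0.0]
force: [-12.4, 1.1, 22.7]
grip_width: -0.0
```

Run:
```python
from h import *
st()
```

```text
t 11.92 pos [635.9 -34.6  42.8] jaw -77.7 toolz [ 0.     0.002 -1.   ] F [-12.4   1.1  22.7] grip -0.0
```

Call:
play_rows(plan=[[0, 0, -3, 0, 0, 0, -1], [0, 0, -3, 0, 0, 0, -1], [0, 0, -3, 0, 0, 0, -1], [0, 0, -3, 0, 0, 0, -1], [0, 0, -3, 0, 0, 0, -1]])

```text
time_s: 12.33
eef_pos: [635.9, -34.6, 42.8]
ee_rot: [0.001, 0.994, 0.108, 0.001]
force: [-11.5, 1.2, 21.6]
grip_width: -0.001
```

Call:
play_rows(plan=[[0, 0, 3, 0, 0, 0, -1], [0, 0, 15, 0, 0, 0, -1], [0, 0, 35, 0, 0, 0, -1], [0, 0, 35, 0, 0, 0, -1], [-20, 0, 30, 0, 0, 0, -1]])

```text
time_s: 12.75
eef_pos: [613.8, -34.0, 160.3]
ee_rot: [-0.001, 0.994, 0.108, -0.003]
force: [1.0, 0.2, 0.4]
grip_width: 0.002
```

Call:
play_rows(plan=[[-35, 15, 5, 0, 0, 0, -1], [-30, 25, 0, 0, 0, 0, -1], [-30, 25, 0, 0, 0, 0, -1], [-30, 25, 0, 0, 0, 0, -1], [-30, 25, 0, 0, 0, 0, -1]])

```text
time_s: 13.17
eef_pos: [457.1, 79.2, 174.2]
ee_rot: [0.003, 0.994, 0.105, 0.007]
force: [0.3, 1.9, 0.8]
grip_width: -0.002
```

Call:
play_rows(plan=[[-10, 35, 10, 0, 0, 0, -1], [-10, 35, 0, 0, 0, 0, -1], [0, 35, 0, 0, 0, 0, -1], [0, 35, 0, 0, 0, 0, -1], [0, 0, 0, 0, 0, 0, -1]])

```text
time_s: 13.58
eef_pos: [429.0, 228.0, 187.4]
ee_rot: [0.002, 0.994, 0.105, 0.009]
force: [0.8, 0.1, -0.5]
grip_width: -0.0
```

Run:
```python
from h import *
st(); t=cap('top','t9.png'); s=cap('scene')
h=cv2.cvtColor(t['img'],cv2.COLOR_BGR2HSV); wh=cv2.inRange(h,(0,0,150),(180,60,255)); og=cv2.inRange(h,(10,120,90),(32,255,255))
for m,(x0,y0,x1,y1) in((wh,(260,140,310,185)),(og,(270,185,315,260))):
    M=np.zeros_like(m);M[y0:y1,x0:x1]=m[y0:y1,x0:x1]
    for k in cv2.findContours(M,cv2.RETR_EXTERNAL,cv2.CHAIN_APPROX_NONE)[0]:
        if cv2.contourArea(k)>25: r=cv2.minAreaRect(k); print(cv2.contourArea(k),r,onz(t,*r[0],74)[:2],onz(t,*r[0],43)[:2],onz(t,*r[0],14)[:2])
o=np.zeros((420,800,3),np.uint8);o[:416,:240]=cv2.resize(t['img'][140:270,245:320],(240,416));o[:,240:]=cv2.resize(s['img'][190:300,190:337],(560,420),interpolation=2)
cv2.imwrite('pics/z9.png',o)
```

```text
t 13.58 pos [429.  228.  187.4] jaw -77.9 toolz [ 0.018 -0.001 -1.   ] F [ 0.8  0.1 -0.5] grip -0.0
486.5 ((283.5, 162.0), (24.0, 25.0), 90.0) [727.81862986 -14.76936357] [733.86443084 -15.6249132 ] [739.52018014 -16.42526607]
195.0 ((293.5384826660156, 217.6923065185547), (13.728129386901855, 16.081523895263672), 78.69007110595703) [598.10048427 -40.36228506] [600.68376587 -41.90097725] [603.10038414 -43.34039898]
68.5 ((290.5, 202.5), (9.0, 9.0), 90.0) [633.18714877 -32.74269206] [636.70698597 -34.07799722] [639.9997369  -35.32715365]
```

View pics/z9.png

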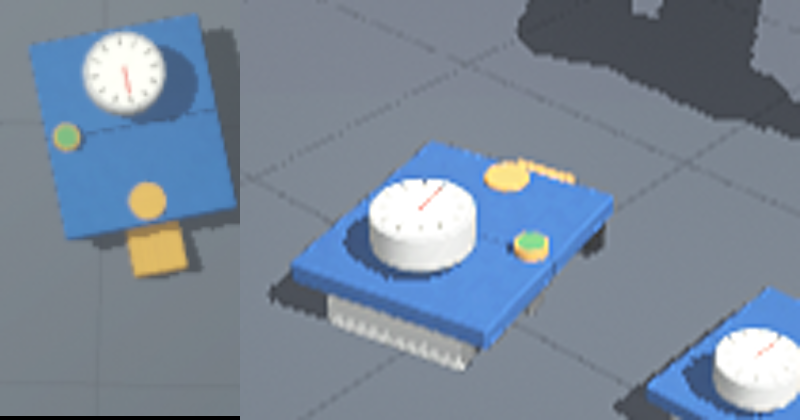

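The stand is level with the wedge in place, and the bystanders were not touched, so I'm handing in.

```bash
python3 -c "
from h import *
ctrl.finish_job()"
```

```text
the job is handed in; nothing more can be done
```

The brass wedge is under the front foot of the large blue stand. The stand sits level, and I handed the job in at about 13.6 s of the 54 s allowed.

- **Lining up:** I pushed the wedge sideways with shut fingers until its line met the foot. That slid it about 12 mm but left it turned about 4°. Pushing on its back with a flat two-finger face then squared it to the stand.
- **Shimming:** I pushed it in thin end first. The foot met the slope at about the expected place. The wedge jammed about 26 mm further in, where it was expected to, and the push force roughly doubled from about 15 N to 32 N. I only pushed the wedge and never gripped it.
- **Press test:** I pressed the brass pad with 22–26 N for about 0.6 s. The fingertip stayed at 42.8 mm, against the 43 mm expected when level. A sideways force of about 12 N showed on the tool during the press, so it was not perfectly vertical.
- **Final check:** With the arm clear, the dial sat about 4 mm further back than at the start, which matches the stand tipping up to level. The wedge was in place. I only checked the bystanders by keeping the arm's path away from them; I did not measure them again at the end.

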